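# Slide the tall oil bottle home into the free bay

## Task

Put the tall oil bottle that is standing loose on the bench away in the empty bottle bay: push it with the fingertips, always low on its body, close to the foot, so that it slides upright along the bench, in through the open side of the bay and right up against the back plate. Do not pick it up, tip it or push it from higher up, leave the other bottle, the jar, the cup and the scraper where they are, and finish with the fingers clear and the bottle standing still.

Things in the scene. Friction and masses are not known exactly. Their poses are not given: they have to be found in the camera images.
- oil_bottle: Loose oil bottle to push: dark green glass with a paper band, upright, round, 58 mm in diameter, straight-sided up to 120 mm, then a neck and steel cap, 220 mm tall, 0.3 to 0.6 kg. Origin at the centre of its foot, z up. A push of a few newtons below 30 mm above the bench slides it; one above 40 mm may tip it, as may an upright gripper's body touching its upper part.
- free_bay: Empty bottle bay: a U of steel strip fixed to the bench, 26 mm high, no floor. Origin on the bench where the bottle's foot centre stands when home (1 mm from touching the back plate). x points inwards, from the open mouth (x = -48 mm) to the back plate (inner face x = +30 mm); side walls' inner faces at y = +44 and -44 mm, walls 5 mm thick. z up.
- full_bay: An identical bay, occupied by the other bottle; same frame as the free bay. The two bays stand 150 mm or more apart, either may be the one farther from the robot.
- twin_bottle: An identical bottle already standing in the other bay; leave it. Origin at the centre of its foot.
- jar: Bystander: closed clear jar with a white cap, 72 mm in diameter, 85 mm tall. Origin at the centre of its foot.
- cup: Bystander: low open steel cup, 80 mm across the rim, 55 mm tall. Origin at the centre of its foot.
- scraper: Bystander: bench scraper lying flat, steel blade 70 x 120 mm, 3 mm thick, with a wooden grip 22 mm high along one long edge. Origin on the bench near its middle.
Mind the look-alikes: they are no part of the job. Leave any yellow look-alike of the oil_bottle alone.

How it is judged:
By the outcome, as a careful person would: the job done as asked, in the order asked, and still so for the second after the job is handed in, with the robot touching nothing.
It also fails if it takes over 58 s, if anything falls off the work surface, if the arm or the gripper's body presses on something with over 40 N, if the wrist force passes 120 N, or if a joint passes its speed limit or range.

## Robot

A 6-joint arm with a two-finger parallel gripper is mounted at the origin on the work surface. World frame = base frame: x ahead of the robot, y to its left, z up, the work surface at z = 0. Lengths are in m, angles in rad, forces in N, time in s.
With the tool pointing down it reaches from about 0.35 to 0.775 m from the base axis. Payload 5.5 kg.
Tool frame: the origin (TCP) lies midway between the tips of the shut fingers; the grasp point (between the pads) lies 19 mm behind it; x points along the fingers, y is the direction in which the jaws open and shut, and the axes are right-handed (so a half turn about x gives the same grasp; the last joint's range is limited). The gripper opens to 85 mm and grips with 20 to 120 N. Pads are 22 mm wide; open, the fingers measure 114 mm over their backs; the gripper's body (76 mm by 85 mm) begins 54 mm behind the grasp point. The pads swing forward as they close: fully open they stand 13 mm farther back than shut.
Start: joints at [-1.318, 0.313, 0.046, 1.304, 0, 1.431], TCP at [0.22, -0.531, 0.231] pointing down, gripper open.
Joint ranges: [-2.76, 2.76], [-0.86, 1.69], [-1.03, 1.26], [-2.2, 2.34], [-1.47, 1.5], [-3.14, 3.14]. Speed limits (rad/s): [2.57, 2.57, 3.14, 3.14, 3.14, 3.14].

## Interface

Orientations are given as a unit quaternion [w, x, y, z].
In Python, from workcell import env, optics, order, models gives the robot as it stands. The module is installed in compiled form; this text tells all that it offers.
- The arm moves only by the tool servo_tool, never from a script. Its argument "moves" is a list of rows, each a list of 5 numbers: the shift along the tool's x, y, z in cm, then the turn about the tool's x in rad, then the closure, from -1 (fully open) to 1 (shut). A call has exactly 10 rows; each row shifts and turns the commanded pose from where the row before left it, along the tool's axes as they then stand; what a row does not reach is not made up. A row lasts 1/8 s, in which the tool goes at most 62.5 mm and 10.7 degrees, less where a joint would pass 70% of its speed; a pose out of reach is approached as far as the arm can. A call is refused whole if a number of a shift passes 6.25 or a number of a turn 0.188, either way. A call with a gripper value outside its range is refused whole. The fingers move at their own pace and stop on an object; "grip_force" is the grip in N (left out, the last holds). Time passes only in rows, so rows that do not move let the fingers close, or fill a call up. It gives the time, the measured TCP pose, the force and the opening at its end, in the units of the state.
- env.get_state(): the state, without advancing time (a new reading comes with each control period).
- optics.read_camera(name): name is "scene" or "top"; returns a dict with "pixels" (384x512x3 uint8, blue, green, red), "vertical_fov" (degrees; the focal length in pixels is half the picture's height over the tangent of half this angle, whatever the lens; pixels are square), "cx", "cy" (the principal point, pixels), "extrinsics" (4x4, takes a point from world to camera coordinates). Camera axes: x right, y up, looking along -z (the intrinsics and any distortion apply to the point x, -y, -z); pixel columns grow to the right and rows downward; lengths in m; the calibration is good to about 2 mm. A picture is of the moment at which its call begins. There is no depth.
- order.hand_in(): hands the job in, once; it reports no verdict.
Trained networks look in a picture, given as the dict that the camera call returned (one of the last four; its "shot" number tells which), for a name from the list of things; names that differ only in an ending like _2 or _b are one class to them, and where a whole thing is asked for, a point or a joint stands for the part that bears it (a point fixed in the world has none). Each returns a list of dicts, best first, with "conf" (0 to 1); they miss things now and then, are a little off and sometimes report something else, mostly with a low value. They report only what shows in the picture. A call takes as long as a camera call. They do not tell look-alikes from the thing itself.
- models.outline_of(name, picture): "pixels" (384x512 bool, what is visible of it) and "location" ([column, row] in pixels, amid what is visible of it).
- models.pinpoint(name, picture): "location" ([column, row] in pixels: a listed point, or the origin of a listed thing).
The state is a dict: "clock": time; "joint_pos": joint angles; "qvel": joint speeds; "tau": joint torques, N m; "tcp_pos": TCP position; "orientation": TCP orientation; "wrist_force": force on the tool from outside, world axes, zero at the start; "ft_torque": the same for the moment, N m; "finger_gap": finger opening in m.
Only numpy, scipy, OpenCV 4.12 (cv2) and the standard library are available. Lean on these libraries where they do the work, as an engineer would, in place of code of your own. Each camera call takes 0.05 s, during which the arm holds its last target.

## Working session

There is one attempt and no reset: what is moved stays moved. The work goes in short steps, Python scripts to look and compute and a tool call to move; the robot and the scene stay as the last step left them, time stands still between calls to the robot, and variables do not carry over. Pictures are saved under pics/ and viewed, and the job is handed in when it is done.

Besides the shell and the picture viewer there is one more tool, called in YAML: its name, and indented under it one key for each argument. servo_tool: Moves the arm, as the interface text tells. Its arguments: {"type":"object","properties":{"moves":{"type":"array"},"grip_force":{"type":"number"}},"required":["moves"]}

```bash
mkdir -p pics; cat > h.py <<'E'
import numpy as np, cv2
from workcell import env, optics, order, models
def shot(name,fn=None):
    p=optics.read_camera(name)
    if fn: cv2.imwrite('pics/'+fn,p['pixels'])
    return p
def ray(p,uv):
    H=p['pixels'].shape[0]; f=H/2/np.tan(np.radians(p['vertical_fov'])/2)
    d=np.array([(uv[0]-p['cx'])/f,-(uv[1]-p['cy'])/f,-1.]);E=np.array(p['extrinsics'])
    R=E[:3,:3];t=E[:3,3]; return -R.T@t, R.T@d
def onz(p,uv,z=0):
    o,d=ray(p,uv); return o+d*(z-o[2])/d[2]
def proj(p,X):
    H=p['pixels'].shape[0]; f=H/2/np.tan(np.radians(p['vertical_fov'])/2)
    E=np.array(p['extrinsics']);c=E[:3,:3]@np.array(X)+E[:3,3]
    return np.array([p['cx']+f*c[0]/-c[2],p['cy']-f*c[1]/-c[2]])
E
python3 - <<'E'
from h import *
s=env.get_state();print(s)
for n in ['scene','top']:
    p=shot(n,n+'1.png');print(n,{k:v for k,v in p.items() if k!='pixels'})
    for o in ['oil_bottle','free_bay','full_bay','twin_bottle','jar','cup','scraper']:
        print(o,[(np.round(r['location']),round(r['conf'],2),np.round(onz(p,r['location']),3)) for r in models.pinpoint(o,p)])
E
```

```text
{'clock': 0.0, 'joint_pos': array([-1.31756613e+00,  3.14009120e-01,  4.50011857e-02,  1.30362056e+00,
       -1.10847011e-05,  1.43120083e+00]), 'qvel': array([-0.00131511,  0.00105003,  0.00119698, -0.00246705, -0.00218113,
       -0.0011316 ]), 'tau': array([-2.20658990e-04, -4.80624032e+01,  2.98535728e+01,  1.92502735e-02,
       -1.00637803e-04,  8.71209558e-07]), 'tcp_pos': array([ 0.2199717 , -0.53070867,  0.23041301]), 'orientation': array([-0.13734704, -0.6934702 , -0.13864004,  0.69355159]), 'wrist_force': array([-0.61849777,  0.59408969, -0.1850105 ]), 'ft_torque': array([-0.04064446,  0.02495306,  0.04463516]), 'finger_gap': 0.08536232244475783}
scene {'vertical_fov': 50.4556817033534, 'cx': 256.8436544596828, 'cy': 192.0224743093806, 'extrinsics': array([[ 0.41000484,  0.912067  , -0.00546004, -0.33640434],
       [-0.64071536,  0.29227335,  0.70997191,  0.32110571],
       [ 0.64913778, -0.28759359,  0.70420883, -1.34617395],
       [ 0.        ,  0.        ,  0.        ,  1.        ]]), 'shot': 1}
oil_bottle [(array([153., 202.]), 0.75, array([ 0.483, -0.126,  0.   ])
[... 842 characters left out ...]
1042e-02,  9.76247880e-01,
        -7.72942125e-01],
       [ 0.00000000e+00,  0.00000000e+00,  0.00000000e+00,
         1.00000000e+00]]), 'shot': 2}
oil_bottle [(array([346., 247.]), 0.97, array([ 0.491, -0.137,  0.   ])), (array([383., 222.]), 0.58, array([ 0.566, -0.218,  0.   ])), (array([331., 295.]), 0.55, array([ 0.375, -0.114,  0.   ]))]
free_bay [(array([225., 162.]), 0.77, array([0.653, 0.184, 0.   ]))]
full_bay []
twin_bottle [(array([217., 236.]), 0.91, array([0.468, 0.172, 0.   ]))]
jar [(array([124., 214.]), 0.89, array([0.481, 0.403, 0.   ]))]
cup [(array([375., 139.]), 0.92, array([ 0.774, -0.179,  0.   ]))]
scraper [(array([156., 138.]), 0.79, array([0.685, 0.369, 0.   ]))]
```

```bash
sleep 1
```

```text
(no output)
```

View pics/scene1.png

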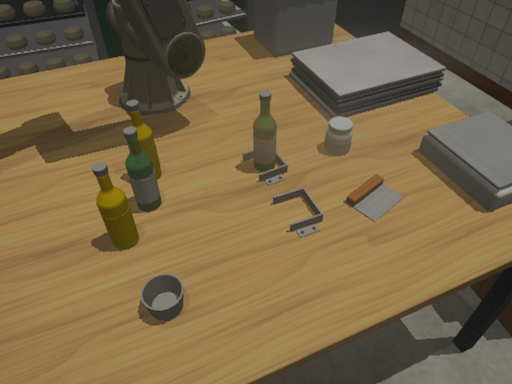

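View pics/top1.png

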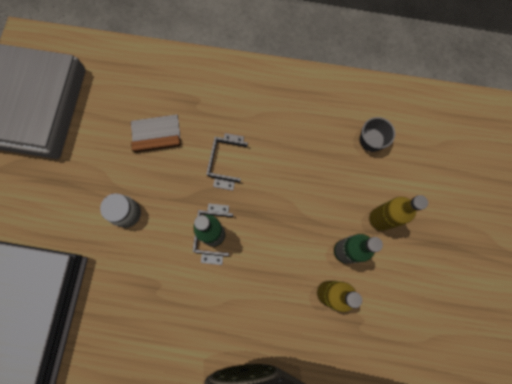

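```bash
python3 - <<'E'
from h import *
a=cv2.imread('pics/top1.png');b=cv2.imread('pics/scene1.png')
cv2.imwrite('pics/c1.png',cv2.resize(a[125:275,190:260],None,fx=4,fy=4,interpolation=3)[:600])
x=cv2.resize(a[120:200,190:265],None,fx=6,fy=6,interpolation=3)[:480]
y=cv2.resize(a[190:310,310:430],None,fx=2.9,fy=4,interpolation=3)
cv2.imwrite('pics/c1.png',np.hstack([x[:480,:450],y[:480,:348]]))
x=cv2.resize(b[180:245,255:335],None,fx=5,fy=5,interpolation=3)
y=cv2.resize(b[95:255,90:170],None,fx=2.03125,fy=2.03125,interpolation=3)
y=cv2.resize(b[95:257,90:190],None,fx=3,fy=3)
x=cv2.copyMakeBorder(x,0,y.shape[0]-x.shape[0],0,0,0)
cv2.imwrite('pics/c2.png',np.hstack([x,y]))
E
```

```text
(no output)
```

View pics/c1.png

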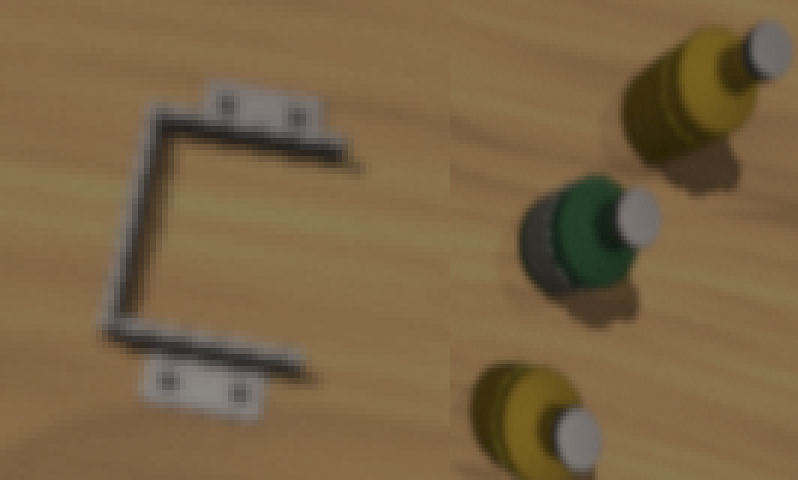

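View pics/c2.png

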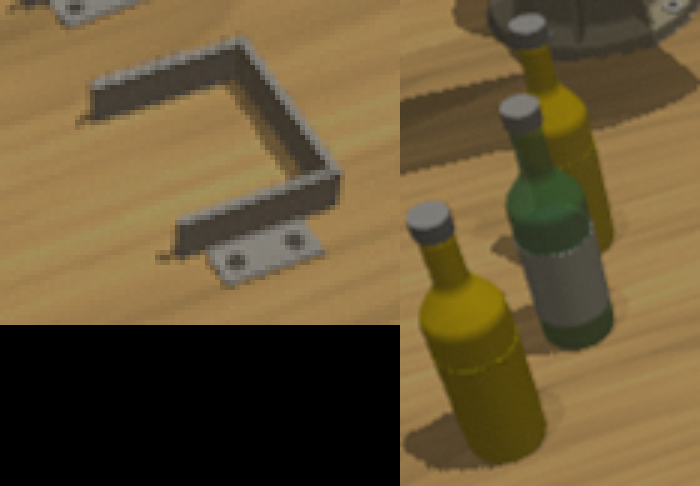

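The wanted bottle is the green one with a paper band, at top (346,247) and scene (149,190). The look-alikes at top (383,222) and (331,295) are plain yellow, so I leave them alone. The empty bay is at top (225,162), with its mouth facing image right (-y). Next I fit the poses.

```bash
cat > fit.py <<'E'
from h import *
from scipy.optimize import least_squares, minimize
def circ(x,y,z,r,n=40):
    a=np.linspace(0,2*np.pi,n); return [(x+r*np.cos(t),y+r*np.sin(t),z) for t in a]
def bmask(p,x,y):
    m=np.zeros((384*4,512*4),np.uint8)
    for lo,hi in [((0,.029),(.12,.029)),((.12,.029),(.15,.014)),((.15,.014),(.22,.0135))]:
        P=np.array([proj(p,q) for q in circ(x,y,*lo)+circ(x,y,*hi)])
        cv2.fillConvexPoly(m,cv2.convexHull(np.round((P+.5)*4).astype(np.int32)),255)
    return cv2.resize(m,(512,384),interpolation=cv2.INTER_AREA)/255.
def fitb(p,mask,x0):
    c=lambda q: np.abs(bmask(p,*q)-mask).sum()/mask.sum()
    r=minimize(c,x0,method='Nelder-Mead',options=dict(initial_simplex=[x0,[x0[0]+.01,x0[1]],[x0[0],x0[1]+.01]],xatol=2e-4,fatol=1e-4)); return r.x,r.fun
E
python3 - <<'E'
from fit import *
ps={n:shot(n,n+'2.png') for n in ['scene','top']}
def best(name,p,x):
    u=proj(p,(x[0],x[1],.06)); L=models.outline_of(name,p)
    L=[r for r in L if np.linalg.norm(np.array(r['location'])-u)<25]
    return L[0] if L else None
for nm,x0 in [('oil_bottle',[.487,-.131]),('oil_bottle',[.568,-.214]),('oil_bottle',[.37,-.11]),('twin_bottle',[.47,.178])]:
    for n,p in ps.items():
        r=best(nm,p,x0)
        if r: print(nm,n,x0,r['conf'],r['pixels'].sum(),fitb(p,r['pixels'].astype(float),x0))
tc=lambda U,V:((U+.5)/6-.5+190,(V+.5)/6-.5+120)
sc=lambda U,V:((U+.5)/5-.5+255,(V+.5)/5-.5+180)
Z=.026
T=[((.035,.049),'b')]
# bay y: x inward ~ +y world -> bay +y ~ -x world (towards robot)
obsT=[((.035,-.049),tc(152,105)),((.035,.049),tc(104,328)),((-.048,-.049),tc(345,140)),((-.048,.044),tc(302,357))]
obsS=[((.035,.049),sc(243,37)),((.035,-.049),sc(341,175)),((-.048,.049),sc(92,81)),((-.048,-.049),sc(180,226)),((-.048,-.044),sc(177,216))]
def W(q,l,z=Z):
    c,s=np.cos(q[2]),np.sin(q[2]); return (q[0]+c*l[0]-s*l[1],q[1]+s*l[0]+c*l[1],z)
def res(q,o): return np.concatenate([proj(p,W(q,l))-np.array(uv) for p,ob in o for l,uv in ob])
for o in [[(ps['top'],obsT)],[(ps['scene'],obsS)],[(ps['top'],obsT),(ps['scene'],obsS)]]:
    r=least_squares(res,[.65,.185,1.5],args=(o,)); print('bay',r.x,np.round(r.fun,1))
E
```

```text
oil_bottle scene [0.487, -0.131] 0.69 1771 (array([ 0.47956433, -0.13602558]), np.float64(0.08661108712259609))
oil_bottle top [0.487, -0.131] 0.61 1124 (array([ 0.48267904, -0.13345989]), np.float64(0.057619845091061335))
oil_bottle scene [0.568, -0.214] 0.91 2085 (array([ 0.56906681, -0.21186009]), np.float64(0.08126016833591951))
oil_bottle top [0.568, -0.214] 0.69 1233 (array([ 0.57491093, -0.21249969]), np.float64(0.09952451377955886))
oil_bottle scene [0.37, -0.11] 0.69 1771 (array([ 0.47953016, -0.13608535]), np.float64(0.0866088727981311))
oil_bottle top [0.37, -0.11] 0.9 1030 (array([ 0.38119547, -0.1086483 ]), np.float64(0.06665524462212069))
twin_bottle scene [0.47, 0.178] 0.71 1468 (array([0.46625294, 0.17923116]), np.float64(0.08102794251215473))
twin_bottle top [0.47, 0.178] 0.96 726 (array([0.4700486 , 0.18207842]), np.float64(0.10488845676011452))
bay [0.6537208  0.18422827 1.54520462] [-0.3 -0.2 -0.8  0.4  0.6 -0.   0.4 -0.2]
bay [0.65785864 0.18369858 1.5399736 ] [ 0.5 -0.3  0.5 -0.5 -0.4  0.2 -0.1  0.  -0.5  0.5]
bay [0.65567079 0.18421856 1.54448605] [-0.1 -0.9 -0.6 -0.4  0.8 -0.8  0.5 -0.9  0.1 -1.   0.2 -1.2 -0.6 -0.4
 -0.2 -0.7 -0.6 -0.2]
```

```bash
cat >> h.py <<'E'
from scipy.spatial.transform import Rotation as Ro
def tool():
    s=env.get_state(); q=s['orientation']; R=Ro.from_quat([q[1],q[2],q[3],q[0]]).as_matrix()
    return s,np.array(s['tcp_pos']),R
def to_tool(target):
    s,p,R=tool(); return R.T@(np.array(target)-p)*100
def yawerr(u):
    # turn about tool x so that tool +y (or -y) is along u
    s,p,R=tool(); v=R.T@np.array([u[0],u[1],0]); a=np.arctan2(v[2],v[1]); b=np.arctan2(-v[2],-v[1]); return a,b
E
python3 - <<'E'
from h import *
s,p,R=tool();print(p,R.round(3))
u=np.array([.603,.798]);print(yawerr(u)); print(to_tool([.411,-.228,.24]))
E
```

```text
[ 0.22009807 -0.53125881  0.23132639] [[ 0.     0.383 -0.924]
 [-0.    -0.924 -0.383]
 [-1.     0.     0.   ]]
(np.float64(-2.101697234496778), np.float64(1.0398954190930152))
[ -0.86962817 -20.70906156 -29.24423655]
```

servo_tool:
  moves:
    - [-0.2,-3.0,-4.2,0,-1]
    - [-0.2,-3.0,-4.2,0,-1]
    - [-0.2,-3.0,-4.2,0,-1]
    - [-0.2,-3.0,-4.2,0,-1]
    - [-0.1,-3.0,-4.2,0,-1]
    - [0,-3.0,-4.2,0,-1]
    - [0,-2.7,-4.0,0,-1]
    - [0,0,0,0.173,-1]
    - [0,0,0,0.173,-1]
    - [0,0,0,0.173,-1]

```text
clock: 2.55
tcp_pos: [0.4108, -0.2279, 0.2404]
orientation: [-0.046, 0.706, -0.046, -0.706]
wrist_force: [-0.7, -0.9, -0.3]
finger_gap: 0.085
```

```bash
python3 - <<'E'
from h import *
s,p,R=tool();print(p,s['joint_pos'],s['clock'])
u=np.array([.603,.798]);print(yawerr(u)); print(to_tool([.411,-.228,.24]))
shot('scene','s3.png');shot('top','t3.png')
a=cv2.imread('pics/s3.png');cv2.imwrite('pics/s3c.png',cv2.resize(a[0:260,20:300],None,fx=2.3,fy=2.3))
E
```

```text
[ 0.41080032 -0.227928    0.24040927] [-6.77604307e-01  1.06488580e-01 -1.92910118e-01  1.27106271e+00
 -1.03439741e-04  2.59510869e+00] 2.55
(np.float64(-2.625612621968847), np.float64(0.5159800316209462))
[ 0.04093276  0.00451631 -0.02072831]
```

View pics/s3c.png

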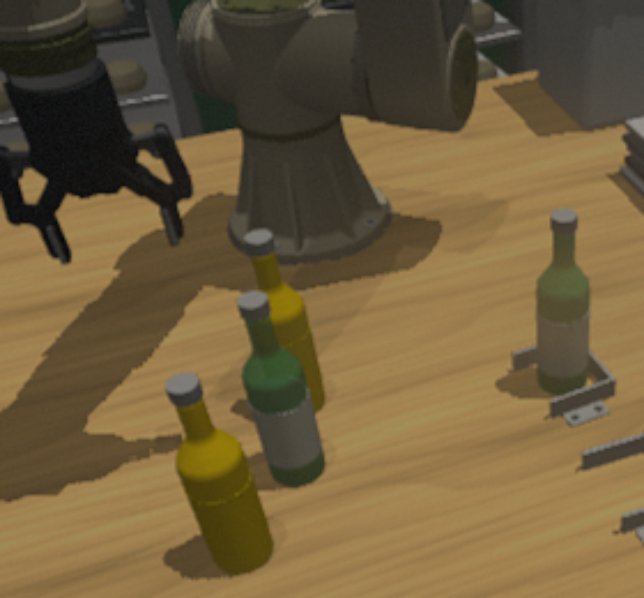

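View pics/t3.png

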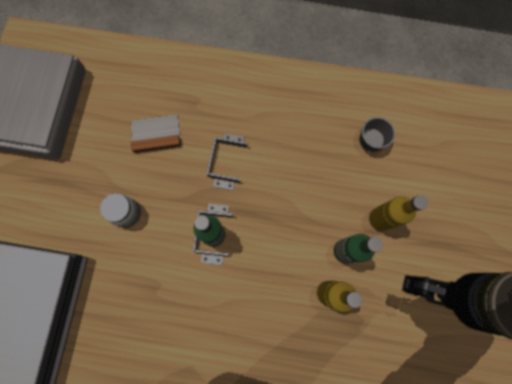

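```bash
python3 - <<'E'
from h import *
s,p,R=tool()
P=shot('scene'); f=5
a=P['pixels'][20:125,15:125]; im=cv2.resize(a,None,fx=f,fy=f,interpolation=3)
im=cv2.convertScaleAbs(im,alpha=1.8,beta=20)
for x in [0,-.013,-.04,-.073,-.1]:
  for y in [-.07,-.057,-.0425,0,.0425,.057,.07]:
    u=proj(P,p+R@np.array([x,y,0])); c=(0,255,0) if abs(y)==.057 else ((0,0,255) if abs(y)==.0425 else (255,255,0))
    cv2.circle(im,(int((u[0]-15+.5)*f),int((u[1]-20+.5)*f)),2,c,-1)
cv2.imwrite('pics/g.png',im)
E
```

```text
(no output)
```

View pics/g.png

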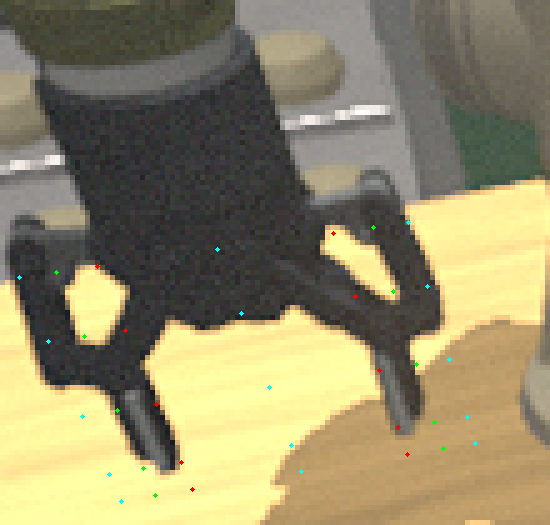

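servo_tool:
  moves:
    - [0,0,0,-0.187,-1]
    - [0,0,0,-0.187,-1]
    - [0,0,0,-0.187,-1]
    - [0,0,0,-0.187,-1]
    - [0,0,0,-0.187,-1]
    - [0,0,0,-0.187,-1]
    - [0,0,0,-0.187,-1]
    - [0,0,0,-0.187,-1]
    - [0,0,0,-0.187,-1]
    - [0,0,0,0,-1]

```text
clock: 3.95
tcp_pos: [0.4106, -0.2283, 0.2403]
orientation: [-0.497, -0.503, -0.497, 0.503]
wrist_force: [-0.4, -0.2, 0.3]
finger_gap: 0.0857
```

```bash
cat > gv.py <<'E'
from h import *
import sys
s,p,R=tool();print(p,R.round(3).tolist(),s['joint_pos'].round(3))
f=5
out=[]
for n in ['scene','top']:
    P=shot(n); c=proj(P,p+R@np.array([-.05,0,0])).astype(int); w=39; h=55
    x0=min(max(c[0]-w,0),512-2*w);y0=min(max(c[1]-h,0),384-2*h)
    im=cv2.resize(P['pixels'][y0:y0+2*h,x0:x0+2*w],None,fx=f,fy=f,interpolation=3); im=cv2.convertScaleAbs(im,alpha=1.8,beta=30)
    for x in [-.013,-.055]:
      for y in [-.076,-.057,.057,.076]:
        for z in [-.011,.011]:
          u=proj(P,p+R@np.array([x,y,z])); cv2.circle(im,(int((u[0]-x0+.5)*f),int((u[1]-y0+.5)*f)),2,(0,255,0) if x==-.013 else (0,0,255),-1)
    out.append(im)
cv2.imwrite('pics/'+sys.argv[1],np.hstack(out))
E
python3 gv.py g2.png
```

```text
[ 0.41058041 -0.22831637  0.24032126] [[0.0, 1.0, -0.014], [-0.0, -0.014, -1.0], [-1.0, 0.0, 0.0]] [-0.679  0.107 -0.193  1.271 -0.     0.906]
```

View pics/g2.png

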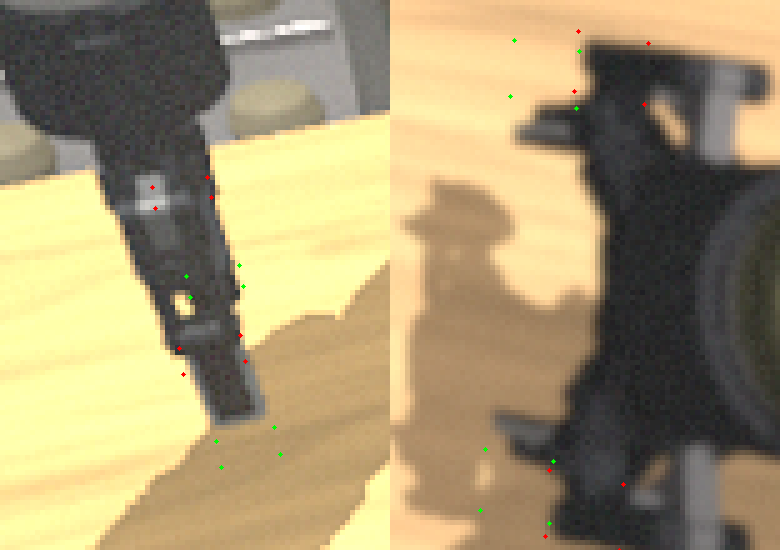

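servo_tool:
  moves:
    - [0,0,0,-0.157,-1]
    - [0,0,0,-0.157,-1]
    - [0,0,0,-0.157,-1]
    - [0,0,0,-0.157,-1]
    - [0,0,0,-0.157,-1]
    - [0,0,0,-0.157,-1]
    - [5,0,0,0,-1]
    - [5,0,0,0,-1]
    - [5,0,0,0,-1]
    - [4,0,0,0,-1]

```text
clock: 5.3
tcp_pos: [0.4101, -0.2279, 0.0485]
orientation: [0.67, 0.224, 0.671, -0.224]
wrist_force: [0.5, -1.0, -0.5]
finger_gap: 0.0854
```

```bash
python3 - <<'E'
from h import *
s,p,R=tool();print(p,R.round(3).tolist(),s['joint_pos'].round(3))
u=np.array([.603,.798]);print(yawerr(u)); print(to_tool([.411,-.228,-.009]), to_tool([.481,-.135,0]))
shot('scene','s4.png');shot('top','t4.png')
a=cv2.imread('pics/s4.png')[20:260,40:290];b=cv2.imread('pics/t4.png')[150:390,262:512]
cv2.imwrite('pics/c4.png',cv2.resize(np.hstack([a,b]),None,fx=1.6,fy=1.6))
E
```

```text
[ 0.41008405 -0.22787493  0.04853956] [[-0.001, 0.601, 0.799], [0.0, 0.799, -0.601], [-1.0, -0.0, -0.001]] [-0.679  0.254 -0.518  0.8   -0.    -0.034]
(np.float64(0.002529639501100964), np.float64(-3.139063014088692))
[5.75389212 0.04509491 0.08511468] [ 4.85377104 11.68510071  0.09197868]Traceback (most recent call last):
  File "<stdin>", line 6, in <module>
    return _nx.concatenate(arrs, 1, dtype=dtype, casting=casting)
           ~~~~~~~~~~~~~~~^^^^^^^^^^^^^^^^^^^^^^^^^^^^^^^^^^^^^^^
ValueError: all the input array dimensions except for the concatenation axis must match exactly, but along dimension 0, the array at index 0 has size 240 and the array at index 1 has size 234
```

```bash
cat > v.py <<'E'
import cv2,numpy as np,sys
n=sys.argv[1]
a=cv2.imread(f'pics/s{n}.png')[20:250,40:290];b=cv2.imread(f'pics/t{n}.png')[150:380,262:512]
if len(sys.argv)>2: a=cv2.imread(f'pics/s{n}.png')[60:290,110:360];b=cv2.imread(f'pics/t{n}.png')[100:330,180:430]
cv2.imwrite(f'pics/c{n}.png',cv2.convertScaleAbs(cv2.resize(np.hstack([a,b]),None,fx=1.6,fy=1.6),alpha=1.4,beta=10))
E
python3 v.py 4
```

```text
(no output)
```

View pics/c4.png

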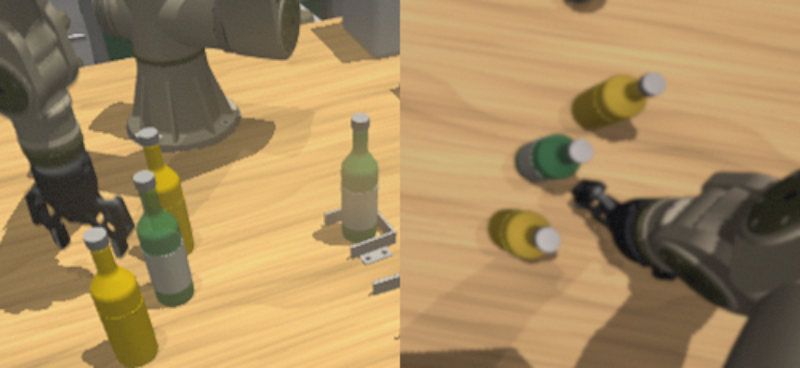

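servo_tool:
  moves:
    - [1.5,0,0,0,-1]
    - [1.5,0,0,0,-1]
    - [1,0,0,0,-1]
    - [0.8,0,0,0,-1]
    - [0.5,0,0,0,-1]
    - [0.2,0,0,0,-1]
    - [0,0.1,0.1,0,-1]
    - [0,0,0,0,-1]
    - [0,0,0,0,-1]
    - [0,0,0,0,-1]

```text
clock: 6.65
tcp_pos: [0.4121, -0.2281, -0.0046]
orientation: [0.671, 0.223, 0.671, -0.223]
wrist_force: [0.6, -0.2, -0.1]
finger_gap: 0.0856
```

```bash
python3 - <<'E'
from fit import *
s,p,R=tool();print(p,s['wrist_force'])
print(to_tool([.481,-.135,0]))
ps={'scene':shot('scene','s5.png'),'top':shot('top','t5.png')}
for n,P in ps.items():
    u=proj(P,(.481,-.135,.06))
    for r in models.outline_of('oil_bottle',P):
        if np.linalg.norm(np.array(r['location'])-u)<20: print(n,r['conf'],fitb(P,r['pixels'].astype(float),[.481,-.135]))
E
python3 v.py 5
```

```text
[ 0.41209916 -0.2281425  -0.0045733 ] [ 0.63103266 -0.15147516 -0.11683059]
[-0.45806465 11.58547141 -0.06856628]
scene 0.8 (array([ 0.48072458, -0.13623993]), np.float64(0.07949172005967137))
top 0.71 (array([ 0.48256672, -0.13450529]), np.float64(0.06744472811267997))
```

View pics/c5.png

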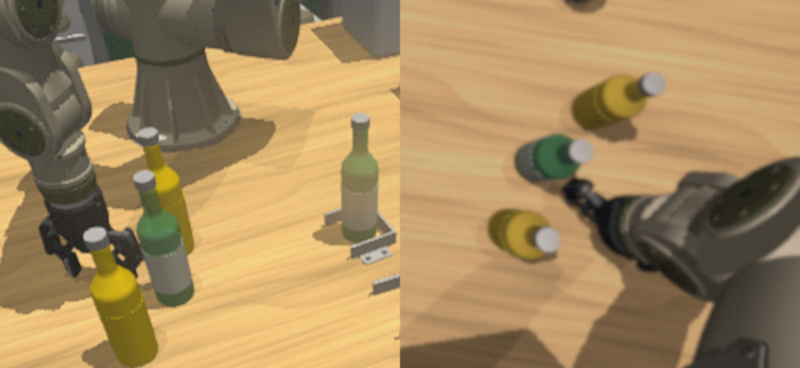

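servo_tool:
  moves:
    - [0.3,0,0,0,-1]
    - [0.2,0.3,0,0,-1]
    - [0,0.3,0,0,-1]
    - [0,0.2,0,0,-1]
    - [0,0.2,0,0,-1]
    - [0,0.2,0,0,-1]
    - [0,0.1,0,0,-1]
    - [0,0.1,0,0,-1]
    - [0,0.1,0,0,-1]
    - [0,0,0,0,-1]

```text
clock: 8.1
tcp_pos: [0.4209, -0.2164, -0.0095]
orientation: [0.671, 0.223, 0.671, -0.224]
wrist_force: [-1.9, -2.0, 2.0]
finger_gap: 0.0855
```

```bash
cat > chk.py <<'E'
from fit import *
import sys
n=sys.argv[1];x0=[float(sys.argv[2]),float(sys.argv[3])]
s,p,R=tool();print('clk',s['clock'],'tcp',p.round(4),'F_tool',(R.T@np.array(s['wrist_force'])).round(2),'j',s['joint_pos'].round(2))
ps={'scene':shot('scene',f's{n}.png'),'top':shot('top',f't{n}.png')}
out=[]
for k,P in ps.items():
    u=proj(P,(*x0,.07))
    for r in models.outline_of('oil_bottle',P):
        if np.linalg.norm(np.array(r['location'])-u)<22:
            x,c=fitb(P,r['pixels'].astype(float),x0); print(k,round(r['conf'],2),x.round(4),round(c,3)); out.append(x); break
if out:
    b=np.mean(out,0); v=R.T@(np.array([*b,0])-p)*100; print('bottle',b.round(4),'tool y,z',v[1:].round(2),'tipgap',round(v[1]-8.6,2))
    bay=np.array([.6557,.1842]);th=1.5445;d=b-bay;print('in bay frame',(d@[np.cos(th),np.sin(th)]).round(4),(d@[-np.sin(th),np.cos(th)]).round(4))
E
python3 chk.py 6 .4815 -.1354; python3 v.py 6
```

```text
clk 8.1 tcp [ 0.4209 -0.2164 -0.0095] F_tool [-1.99 -2.74 -0.28] j [-0.64  0.34 -0.58  0.65 -0.   -0.  ]
scene 0.9 [ 0.4791 -0.1359] 0.095
top 0.61 [ 0.4826 -0.1338] 0.068
bottle [ 0.4808 -0.1349] tool y,z [10.12 -0.09] tipgap 1.52
in bay frame -0.3235 0.1664
```

View pics/c6.png

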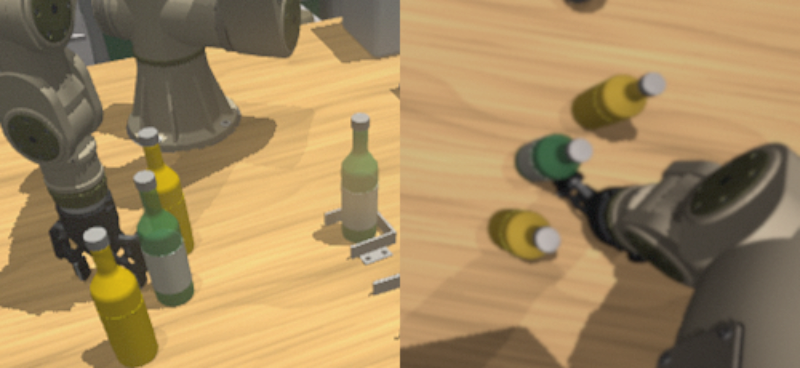

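Contact already showed up at the linkage, about 15 mm before the fingertips would reach: 2.7 N, and the bottle has not moved. Upright pushing would therefore push too high. I back off and check whether the arm can be made to lean the tool.

servo_tool:
  moves:
    - [0,-1.5,0,0,-1]
    - [-4.5,-0.5,0,0,-1]
    - [-6.2,0,0,0,-0.3]
    - [-6.2,0,0,0,0]
    - [-6.2,0,0,0,0]
    - [-6.2,0,0,0,0]
    - [-1.5,4.0,-3.8,0,0]
    - [0,4.5,-4.2,0,0]
    - [0,4.5,-4.2,0,0]
    - [0,4.5,-4.2,0,0]

```text
clock: 9.55
tcp_pos: [0.3821, 0.0076, 0.2982]
orientation: [0.671, 0.224, 0.671, -0.224]
wrist_force: [1.6, 1.1, 0.6]
finger_gap: 0.0427
```

```bash
python3 - <<'E'
from h import *
s,p,R=tool();print(p,s['joint_pos'].round(3),s['finger_gap'],R[:,0].round(3))
print(to_tool([.23,.62,.33]))
E
```

```text
[0.38212265 0.00763117 0.29820689] [-1.910e-01 -7.700e-02 -2.390e-01  1.408e+00  1.000e-03  4.530e-01] 0.04274688981176931 [ 0.001  0.001 -1.   ]
[ -3.15683001  39.8386196  -48.93256215]
```

servo_tool:
  moves:
    - [-0.3,3.9,-4.8,0,0]
    - [-0.3,3.9,-4.8,0,0]
    - [-0.3,3.9,-4.8,0,0]
    - [-0.3,3.9,-4.8,0,0]
    - [-0.3,3.9,-4.8,0,0]
    - [-0.3,3.9,-4.8,0,0]
    - [-0.3,3.9,-4.8,0,0]
    - [-0.3,3.9,-4.8,0,0]
    - [-0.3,3.9,-4.8,0,0]
    - [-0.3,3.9,-4.8,0,0]

```text
clock: 10.8
tcp_pos: [0.232, 0.6078, 0.328]
orientation: [0.671, 0.223, 0.671, -0.223]
wrist_force: [1.1, 0.2, 0.6]
finger_gap: 0.0424
```

```bash
python3 - <<'E'
from h import *
s,p,R=tool();print(p,s['joint_pos'].round(3),s['finger_gap'],R[:,0].round(3))
d=np.array([.3,.954,0]);print('outward per cm in tool',R.T@d)
E
```

```text
[0.23204071 0.6078332  0.32795766] [1.083 0.48  0.529 1.62  0.    1.725] 0.04236318667352299 [-0.  0. -1.]
outward per cm in tool [ 9.31677964e-05  9.43440721e-01 -3.31716140e-01]
```

servo_tool:
  moves:
    - [0,4.8,-1.4,0,0]
    - [0,4.8,-1.4,0,0]
    - [0,4.8,-1.4,0,0]
    - [0,4.8,-1.4,0,0]
    - [0,0,0,0,0]
    - [0,0,0,0,0]
    - [0,0,0,0,0]
    - [0,0,0,0,0]
    - [0,0,0,0,0]
    - [0,0,0,0,0]

```text
clock: 12.05
tcp_pos: [0.2857, 0.7486, 0.3039]
orientation: [0.672, 0.241, 0.669, -0.206]
wrist_force: [-1.1, -0.3, -0.6]
finger_gap: 0.0428
```

```bash
cat > st.py <<'E'
from h import *
s,p,R=tool();print(p.round(4),s['clock'],s['joint_pos'].round(3),round(s['finger_gap'],4),R.round(3).tolist(),'r',np.hypot(*p[:2]), 'tilt',np.degrees(np.arccos(-R[2,0])),'az',np.degrees(np.arctan2(R[1,0],R[0,0])))
E
python3 st.py
```

```text
[0.2857 0.7486 0.3039] 12.05 [1.105 0.912 1.264 1.873 0.003 1.748] 0.0428 [[0.02, 0.599, 0.801], [0.046, 0.799, -0.599], [-0.999, 0.049, -0.012]] r 0.8012949649080447 tilt 2.8694346062427623 az 66.9703386777228
```

servo_tool:
  moves:
    - [-1.5,4.8,-1.4,0,0]
    - [-1.5,4.8,-1.4,0,0]
    - [-1.5,4.8,-1.4,0,0]
    - [-1.5,4.8,-1.4,0,0]
    - [-1.5,4.8,-1.4,0,0]
    - [-1.5,4.8,-1.4,0,0]
    - [0,-4.8,1.4,0,0]
    - [0,-4.8,1.4,0,0]
    - [0,0,0,0,0]
    - [0,0,0,0,0]

```text
clock: 13.3
tcp_pos: [0.302, 0.7927, 0.3055]
orientation: [0.672, 0.322, 0.656, -0.12]
wrist_force: [0.4, 0.2, 1.3]
finger_gap: 0.0426
```

```bash
python3 st.py
```

```text
[0.302  0.7927 0.3055] 13.3 [1.106 0.651 0.716 1.349 0.019 1.751] 0.0426 [[0.11, 0.584, 0.804], [0.262, 0.764, -0.59], [-0.959, 0.276, -0.069]] r 0.8482481868639014 tilt 16.506951818977758 az 67.18695032383243
```

servo_tool:
  moves:
    - [0.3,4.9,-1.4,0,0]
    - [0.3,4.9,-1.4,0,0]
    - [0.3,4.9,-1.4,0,0]
    - [0.3,4.9,-1.4,0,0]
    - [0.3,4.9,-1.4,0,0]
    - [0.3,4.9,-1.4,0,0]
    - [-1.5,-4.5,1.3,0,0]
    - [-1.5,-4.5,1.3,0,0]
    - [-1.5,-4.5,1.3,0,0]
    - [0,0,0,0,0]

```text
clock: 14.55
tcp_pos: [0.3162, 0.8282, 0.2911]
orientation: [0.665, 0.376, 0.642, -0.059]
wrist_force: [0.3, 0.6, -0.0]
finger_gap: 0.0429
```

```bash
python3 st.py
```

```text
[0.3162 0.8282 0.2911] 14.55 [1.105 0.562 0.464 1.02  0.031 1.755] 0.0429 [[0.169, 0.562, 0.81], [0.405, 0.71, -0.577], [-0.899, 0.425, -0.107]] r 0.8865040640328694 tilt 26.011470516581372 az 67.34227573556056
```

servo_tool:
  moves:
    - [1.3,4.7,-1.4,0,0]
    - [1.3,4.7,-1.4,0,0]
    - [1.3,4.7,-1.4,0,0]
    - [1.3,4.7,-1.4,0,0]
    - [1.3,4.7,-1.4,0,0]
    - [1.3,4.7,-1.4,0,0]
    - [-2.5,-4.1,1.2,0,0]
    - [-2.5,-4.1,1.2,0,0]
    - [-2.5,-4.1,1.2,0,0]
    - [-2.5,-4.1,1.2,0,0]

```text
clock: 15.8
tcp_pos: [0.3251, 0.8525, 0.3037]
orientation: [0.656, 0.425, 0.624, -0.001]
wrist_force: [-0.1, 0.4, -0.3]
finger_gap: 0.0427
```

```bash
python3 st.py
```

```text
[0.3251 0.8525 0.3037] 15.8 [1.106 0.489 0.292 0.765 0.039 1.76 ] 0.0427 [[0.221, 0.532, 0.818], [0.528, 0.64, -0.559], [-0.82, 0.555, -0.14]] r 0.9124245870208291 tilt 34.92330921003217 az 67.29976526313808
```

```bash
cat > plan.py <<'E'
from h import *
def rows(target,n,turn):
    s,p,R=tool(); d=(np.array(target)-p)/n
    for i in range(n):
        print((R.T@d*100).round(1).tolist(),round(turn,3)); R=R@Ro.from_rotvec([turn,0,0]).as_matrix()
E
python3 -c "
from plan import *
rows([.382,.28,.33],10,-.182)"
```

```text
[-3.1, -3.2, 3.6] -0.182
[-3.1, -3.8, 3.0] -0.182
[-3.1, -4.3, 2.2] -0.182
[-3.1, -4.6, 1.4] -0.182
[-3.1, -4.8, 0.6] -0.182
[-3.1, -4.8, -0.3] -0.182
[-3.1, -4.7, -1.2] -0.182
[-3.1, -4.4, -2.0] -0.182
[-3.1, -4.0, -2.8] -0.182
[-3.1, -3.4, -3.4] -0.182
```

servo_tool:
  moves:
    - [-3.1,-3.2,3.6,-0.182,0.2]
    - [-3.1,-3.8,3.0,-0.182,0.2]
    - [-3.1,-4.3,2.2,-0.182,0.2]
    - [-3.1,-4.6,1.4,-0.182,0.2]
    - [-3.1,-4.8,0.6,-0.182,0.2]
    - [-3.1,-4.8,-0.3,-0.182,0.2]
    - [-3.1,-4.7,-1.2,-0.182,0.2]
    - [-3.1,-4.4,-2.0,-0.182,0.2]
    - [-3.1,-4.0,-2.8,-0.182,0.2]
    - [-3.1,-3.4,-3.4,-0.182,0.2]

```text
clock: 17.05
tcp_pos: [0.3811, 0.3068, 0.3321]
orientation: [0.748, -0.229, 0.406, 0.472]
wrist_force: [1.6, -1.4, -0.2]
finger_gap: 0.034
```

```bash
python3 st.py; python3 -c "
from plan import *
rows([.44,-.22,.30],9,0)" | tail -1
```

```text
[0.3811 0.3068 0.3321] 17.05 [ 0.215 -0.246 -0.445  0.99   0.48  -0.783] 0.034 [[0.225, -0.893, 0.391], [0.521, 0.449, 0.726], [-0.823, 0.04, 0.566]] r 0.4892710760838706 tilt 34.58495699362588 az 66.67491305981785
[-2.6, -3.2, -4.2] 0
```

servo_tool:
  moves:
    - [-2.6,-3.2,-4.2,0,0.2]
    - [-2.6,-3.2,-4.2,0,0.2]
    - [-2.6,-3.2,-4.2,0,0.2]
    - [-2.6,-3.2,-4.2,0,0.2]
    - [-2.6,-3.2,-4.2,0,0.2]
    - [-2.6,-3.2,-4.2,0,0.2]
    - [-2.6,-3.2,-4.2,0,0.2]
    - [-2.6,-3.2,-4.2,0,0.2]
    - [-2.6,-3.2,-4.2,0,0.2]
    - [0,0,0,-0.07,0.2]

```text
clock: 18.3
tcp_pos: [0.4343, -0.2273, 0.2927]
orientation: [0.739, -0.255, 0.394, 0.483]
wrist_force: [-1.0, 0.7, 0.3]
finger_gap: 0.034
```

```bash
python3 st.py; python3 chk.py 7 .481 -.135; python3 v.py 7; python3 -c "
from plan import *
rows([.451,-.205,.10],4,0)
print(to_tool([.451,-.205,.008]))" 
```

```text
[ 0.4343 -0.2273  0.2927] 18.3 [-0.955  0.315  0.053  1.647  0.498 -2.196] 0.034 [[0.222, -0.915, 0.337], [0.514, 0.403, 0.757], [-0.829, 0.005, 0.559]] r 0.49017440968963033 tilt 34.013962013452655 az 66.66803551571016
clk 18.3 tcp [ 0.4343 -0.2273  0.2927] F_tool [-0.13  1.16  0.36] j [-0.96  0.31  0.05  1.65  0.5  -2.2 ]
scene 0.77 [ 0.4794 -0.1364] 0.093
top 0.9 [ 0.4827 -0.1344] 0.067
bottle [ 0.4811 -0.1354] tool y,z [-0.72 -7.84] tipgap -9.32
in bay frame -0.324 0.1662
[4.3, -0.3, -2.3] 0
[4.3, -0.3, -2.3] 0
[4.3, -0.3, -2.3] 0
[4.3, -0.3, -2.3] 0
[ 24.92069097  -1.27730123 -14.20840155]
```

View pics/c7.png

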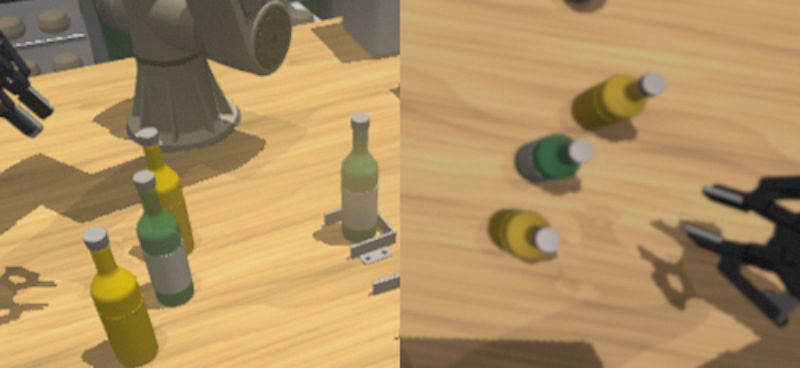

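servo_tool:
  moves:
    - [4.3,-0.2,-2.4,0,0.2]
    - [4.3,-0.2,-2.4,0,0.2]
    - [4.3,-0.2,-2.4,0,0.2]
    - [4.3,-0.2,-2.4,0,0.2]
    - [4.3,-0.2,-2.4,0,0.2]
    - [1.2,-0.1,-0.8,0,0.2]
    - [0.9,-0.1,-0.6,0,0.2]
    - [0.8,0,-0.5,0,0.2]
    - [0.4,0,-0.3,0,0.2]
    - [0,0,0,0,0.2]

```text
clock: 19.75
tcp_pos: [0.4478, -0.2021, 0.0082]
orientation: [0.738, -0.252, 0.394, 0.486]
wrist_force: [0.5, 0.5, 0.5]
finger_gap: 0.0342
```

```bash
python3 st.py; python3 chk.py 8 .481 -.135; python3 v.py 8; python3 -c "
from h import *
b=np.array([.481,-.1354]);s,p,R=tool();h=R[:2,0]/np.linalg.norm(R[:2,0])
print(h,'ahead',(b-p[:2])@h,'lat',(b-p[:2])@[h[1],-h[0]])
print('contact',to_tool([*(b-h*.028),.008]),'seg1 after 6.5cm more',to_tool([*(b+h*.07),.008]))" 
```

```text
[ 0.4478 -0.2021  0.0082] 19.75 [-0.905  0.539 -0.369  0.984  0.513 -2.145] 0.0342 [[0.217, -0.916, 0.337], [0.519, 0.401, 0.755], [-0.827, 0.011, 0.563]] r 0.4912717531760578 tilt 34.23823685584258 az 67.32519385095503
clk 19.75 tcp [ 0.4478 -0.2021  0.0082] F_tool [-0.07 -0.28  0.84] j [-0.91  0.54 -0.37  0.98  0.51 -2.14]
scene 0.59 [ 0.478  -0.1358] 0.081
top 0.8 [ 0.4835 -0.1328] 0.075
bottle [ 0.4807 -0.1343] tool y,z [-0.31  5.77] tipgap -8.91
in bay frame -0.323 0.1666
[0.38559249 0.92266919] ahead 0.07427243296608502 lat 0.00494243260791236
contact [ 2.62198798 -0.41817241  3.82184218] seg1 after 6.5cm more [ 8.13553897 -0.2567343  11.92213188]
```

View pics/c8.png

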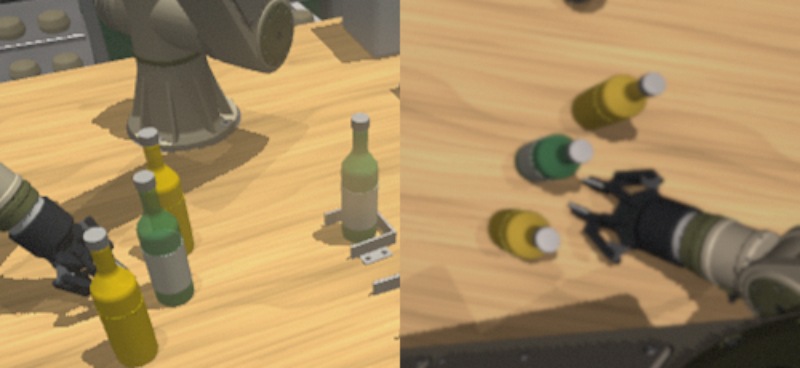

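servo_tool:
  moves:
    - [1.1,-0.3,1.65,0,0.2]
    - [0.8,-0.2,1.2,0,0.2]
    - [0.28,0,0.41,0,0.2]
    - [0.28,0,0.41,0,0.2]
    - [0.28,0,0.41,0,0.2]
    - [0.28,0,0.41,0,0.2]
    - [0.28,0,0.41,0,0.2]
    - [0.28,0,0.41,0,0.2]
    - [0.28,0,0.41,0,0.2]
    - [0.28,0,0.41,0,0.2]

```text
clock: 21.2
tcp_pos: [0.482, -0.1357, 0.008]
orientation: [0.738, -0.252, 0.394, 0.486]
wrist_force: [-1.6, -2.2, 1.5]
finger_gap: 0.034
```

```bash
cat >> chk.py <<'E'
    h=R[:2,0]/np.linalg.norm(R[:2,0]); print('ahead',((b-p[:2])@h).round(4),'lat',((b-p[:2])@[h[1],-h[0]]).round(4),'tilt',np.degrees(np.arccos(-R[2,0])).round(1),'gap',s['finger_gap'])
E
python3 chk.py 9 .488 -.12; python3 v.py 9
```

```text
clk 21.2 tcp [ 0.482  -0.1357  0.008 ] F_tool [-2.75  0.61 -1.3 ] j [-0.77  0.5  -0.43  0.88  0.55 -1.99]
scene 0.62 [ 0.488 -0.11 ] 0.103
top 0.84 [ 0.495 -0.108] 0.059
bottle [ 0.4915 -0.109 ] tool y,z [0.19 1.88] tipgap -8.41
in bay frame -0.2974 0.1564
ahead 0.0283 lat -0.0015 tilt 34.2 gap 0.03404394172741847
```

View pics/c9.png

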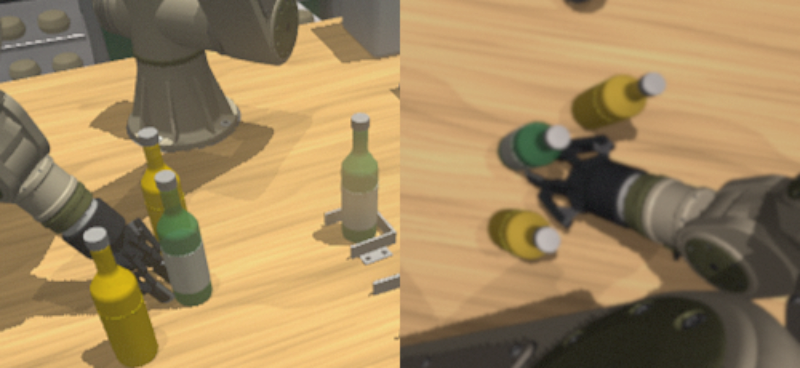

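servo_tool:
  moves:
    - [0.34,0,0.5,0,0.2]
    - [0.34,0,0.5,0,0.2]
    - [0.34,0,0.5,0,0.2]
    - [0.34,0,0.5,0,0.2]
    - [0.34,0,0.5,0,0.2]
    - [0.34,0,0.5,0,0.2]
    - [0.34,0,0.5,0,0.2]
    - [0.34,0,0.5,0,0.2]
    - [0.34,0,0.5,0,0.2]
    - [0.34,0,0.5,0,0.2]

```text
clock: 22.65
tcp_pos: [0.5062, -0.0802, 0.0081]
orientation: [0.738, -0.252, 0.394, 0.486]
wrist_force: [-0.9, -3.5, 2.1]
finger_gap: 0.0341
```

```bash

python3 chk.py 10 .515 -.053; python3 v.py 10; python3 -c "
from h import *
s,p,R=tool();h=R[:2,0]/np.linalg.norm(R[:2,0]); t=np.array([.6525,.092])-h*.0285
print('tcp target',t,to_tool([*t,.008]))"
```

```text
clk 22.65 tcp [ 0.5062 -0.0802  0.0081] F_tool [-3.73 -0.6  -1.8 ] j [-0.65  0.47 -0.48  0.79  0.58 -1.86]
scene 0.62 [ 0.513  -0.0546] 0.074
top 0.74 [ 0.5195 -0.0516] 0.073
bottle [ 0.5163 -0.0531] tool y,z [0.15 1.93] tipgap -8.45
in bay frame -0.2408 0.1331
ahead 0.0289 lat -0.0011 tilt 34.3 gap 0.03412130196546087
tcp target [0.64156053 0.06568313] [10.52252764 -6.58682962 15.53865027]
```

View pics/c10.png

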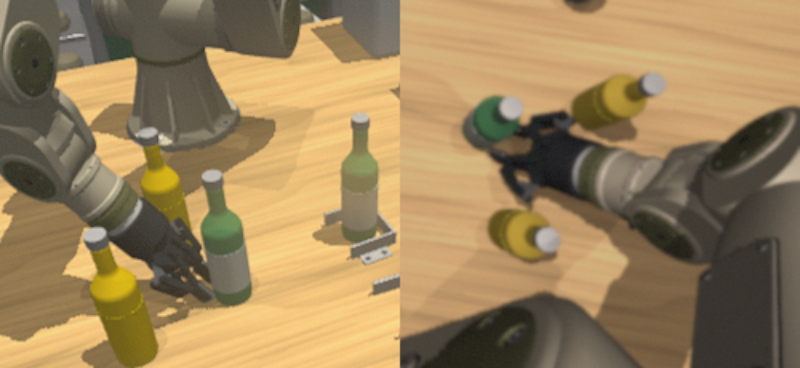

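servo_tool:
  moves:
    - [0.34,0,0.5,0,0.2]
    - [0.34,0,0.5,0,0.2]
    - [0.34,0,0.5,0,0.2]
    - [0.34,0,0.5,0,0.2]
    - [0.34,0,0.5,0,0.2]
    - [0.31,-0.25,0.45,0,0.2]
    - [0.31,-0.25,0.45,0,0.2]
    - [0.31,-0.25,0.45,0,0.2]
    - [0.31,-0.25,0.45,0,0.2]
    - [0.31,-0.25,0.45,0,0.2]

```text
clock: 24.1
tcp_pos: [0.5409, -0.0326, 0.0078]
orientation: [0.738, -0.252, 0.394, 0.486]
wrist_force: [-3.1, -2.7, 2.4]
finger_gap: 0.0343
```

```bash

python3 chk.py 11 .549 -.005; python3 v.py 11;  python3 -c "
from h import *
s,p,R=tool();h=R[:2,0]/np.linalg.norm(R[:2,0]); t=np.array([.6525,.092])-h*.0285
print('tcp target',t,to_tool([*t,.008]))"
```

```text
clk 24.1 tcp [ 0.5409 -0.0326  0.0078] F_tool [-4.07  1.79 -1.74] j [-0.53  0.47 -0.48  0.72  0.59 -1.72]
scene 0.58 [ 0.5457 -0.0062] 0.1
top 0.86 [ 0.5532 -0.0041] 0.068
bottle [ 0.5494 -0.0052] tool y,z [0.31 1.92] tipgap -8.29
in bay frame -0.1921 0.1012
ahead 0.0287 lat -0.0027 tilt 34.3 gap 0.0342629831153734
tcp target [0.64152488 0.06569797] [ 7.28147845 -5.27794339 10.79908574]
```

View pics/c11.png

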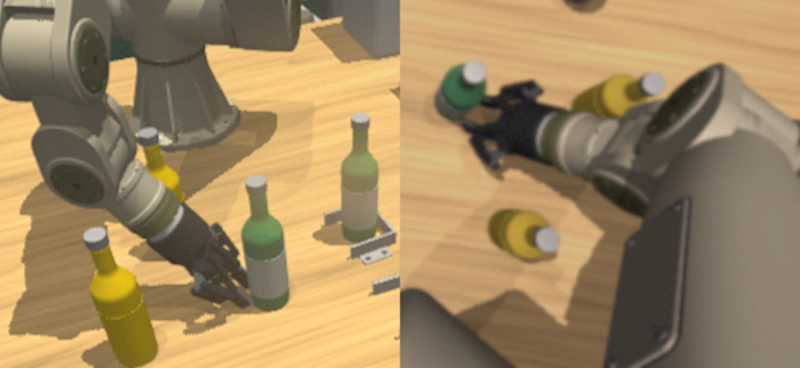

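servo_tool:
  moves:
    - [0.34,-0.25,0.5,0,0.2]
    - [0.34,-0.25,0.5,0,0.2]
    - [0.34,-0.25,0.5,0,0.2]
    - [0.34,-0.25,0.5,0,0.2]
    - [0.34,-0.25,0.5,0,0.2]
    - [0.34,-0.25,0.5,0,0.2]
    - [0.34,-0.25,0.5,0,0.2]
    - [0.34,-0.25,0.5,0,0.2]
    - [0.34,-0.25,0.5,0,0.2]
    - [0.34,-0.25,0.5,0,0.2]

```text
clock: 25.55
tcp_pos: [0.588, 0.0129, 0.0076]
orientation: [0.738, -0.252, 0.394, 0.486]
wrist_force: [-4.5, -3.1, 3.2]
finger_gap: 0.0341
```

```bash

python3 chk.py 12 .598 .04; python3 v.py 12 1;  python3 -c "
from h import *
s,p,R=tool();h=R[:2,0]/np.linalg.norm(R[:2,0]); t=np.array([.6525,.092])-h*.0285
print('tcp target',t,to_tool([*t,.008]))"
```

```text
clk 25.55 tcp [0.588  0.0129 0.0076] F_tool [-5.21  2.91 -2.04] j [-0.42  0.5  -0.43  0.66  0.6  -1.57]
scene 0.6 [0.5955 0.039 ] 0.105
top 0.77 [0.601  0.0422] 0.059
bottle [0.5982 0.0406] tool y,z [0.17 2.01] tipgap -8.43
in bay frame -0.145 0.0537
ahead 0.0296 lat -0.0012 tilt 34.3 gap 0.03414749473801032
tcp target [0.64153626 0.06569323] [ 3.86363542 -2.78905477  5.79686713]
```

View pics/c12.png

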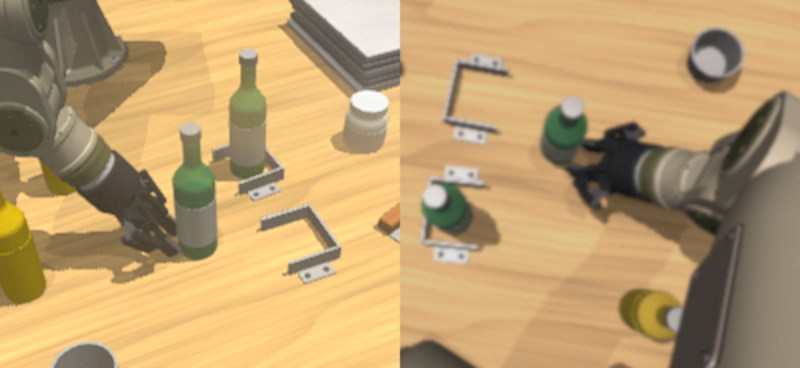

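servo_tool:
  moves:
    - [0.37,-0.27,0.55,0,0.2]
    - [0.37,-0.27,0.55,0,0.2]
    - [0.37,-0.27,0.55,0,0.2]
    - [0.37,-0.27,0.55,0,0.2]
    - [0.37,-0.27,0.55,0,0.2]
    - [0.37,-0.27,0.55,0,0.2]
    - [0.37,-0.27,0.55,0,0.2]
    - [0.37,-0.27,0.55,0,0.2]
    - [0.37,-0.27,0.55,0,0.2]
    - [0.37,-0.27,0.55,0,0.2]

```text
clock: 27.0
tcp_pos: [0.6393, 0.0628, 0.0075]
orientation: [0.738, -0.252, 0.394, 0.486]
wrist_force: [-1.7, -2.2, -0.1]
finger_gap: 0.0346
```

```bash

python3 chk.py 13 .65 .09; python3 v.py 13 1;  python3 -c "
from h import *
s,p,R=tool();h=R[:2,0]/np.linalg.norm(R[:2,0]); t=np.array([.6557,.1842])-h*.0290
print('tcp target',t,to_tool([*t,.008]))"
```

```text
clk 27.0 tcp [0.6393 0.0628 0.0075] F_tool [-1.43  0.65 -2.27] j [-0.3   0.54 -0.35  0.62  0.59 -1.43]
scene 0.6 [0.6484 0.089 ] 0.09
top 0.67 [0.6537 0.0926] 0.065
bottle [0.6511 0.0908] tool y,z [0.03 2.09] tipgap -8.57
in bay frame -0.0935 0.0022
ahead 0.0304 lat 0.0001 tilt 34.3 gap 0.034628160706774824
tcp target [0.64453324 0.15743615] [5.0153571  3.32150725 7.31756924]
```

View pics/c13.png

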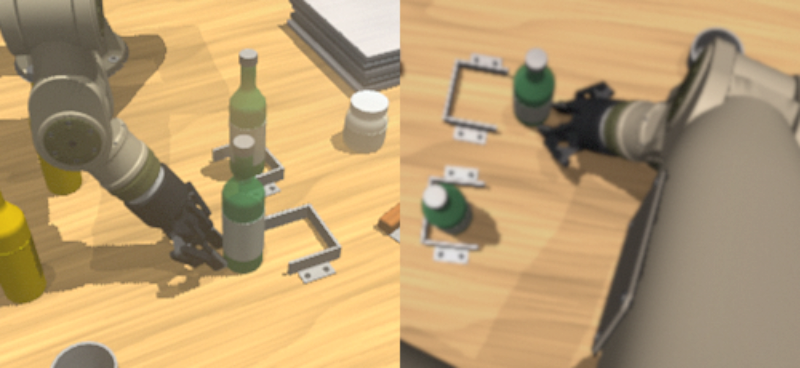

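servo_tool:
  moves:
    - [0.32,0.19,0.47,0,0.2]
    - [0.32,0.19,0.47,0,0.2]
    - [0.32,0.19,0.47,0,0.2]
    - [0.32,0.19,0.47,0,0.2]
    - [0.32,0.2,0.47,0,0.2]
    - [0.32,0.2,0.47,0,0.2]
    - [0.32,0.2,0.47,0,0.2]
    - [0.32,0.2,0.47,0,0.2]
    - [0.32,0.2,0.47,0,0.2]
    - [0.2,0.13,0.3,0,0.2]

```text
clock: 28.45
tcp_pos: [0.6435, 0.1207, 0.0078]
orientation: [0.738, -0.252, 0.394, 0.486]
wrist_force: [-0.7, -3.5, 0.1]
finger_gap: 0.0342
```

```bash

python3 chk.py 14 .6535 .148; python3 - <<'E'
import cv2,numpy as np
a=cv2.imread('pics/s14.png')[110:250,230:350];b=cv2.imread('pics/t14.png')[110:250,180:310]
cv2.imwrite('pics/c14.png',cv2.convertScaleAbs(cv2.resize(np.hstack([a,b]),None,fx=3.1,fy=3.1,interpolation=3),alpha=1.4))
from h import *
s,p,R=tool();h=R[:2,0]/np.linalg.norm(R[:2,0]); t=np.array([.6557,.1842])-h*.0290
print('tcp target',t,to_tool([*t,.008]))
E
```

```text
clk 28.45 tcp [0.6435 0.1207 0.0078] F_tool [-2.04 -0.76 -2.83] j [-0.2   0.52 -0.38  0.54  0.58 -1.32]
scene 0.88 [0.653  0.1466] 0.089
top 0.79 [0.6574 0.1508] 0.077
bottle [0.6552 0.1487] tool y,z [0.04 2.07] tipgap -8.56
in bay frame -0.0355 -0.0004
ahead 0.0303 lat 0.0 tilt 34.3 gap 0.03418005222158912
tcp target [0.6445807 0.1574164] [1.92178403 1.36520867 2.81263319]
```

View pics/c14.png

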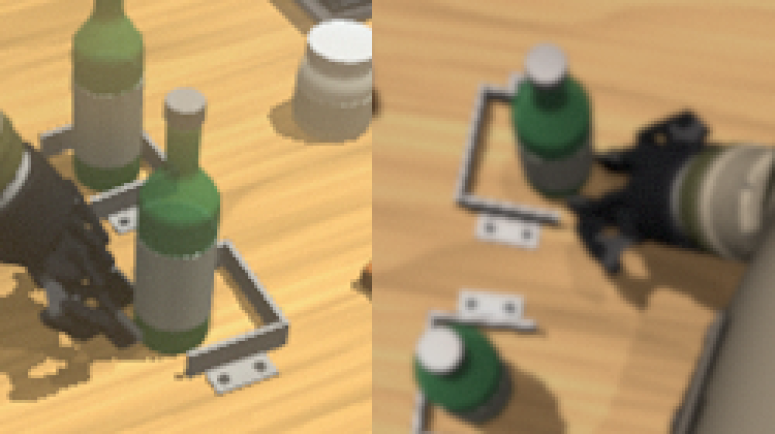

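servo_tool:
  moves:
    - [0,0,0,0,0.3]
    - [0,0,0,0,0.39]
    - [0.21,0.14,0.31,0,0.39]
    - [0.21,0.14,0.31,0,0.39]
    - [0.21,0.14,0.31,0,0.39]
    - [0.21,0.14,0.31,0,0.39]
    - [0.21,0.14,0.31,0,0.39]
    - [0.21,0.14,0.31,0,0.39]
    - [0.16,0.11,0.24,0,0.39]
    - [0,0,0,0,0.39]

```text
clock: 29.9
tcp_pos: [0.6449, 0.1478, 0.008]
orientation: [0.738, -0.252, 0.394, 0.487]
wrist_force: [-0.1, -1.8, 0.3]
finger_gap: 0.0261
```

```bash

python3 chk.py 15 .6555 .178; cat > v2.py <<'E'
import cv2,numpy as np,sys
n=sys.argv[1]
a=cv2.imread(f'pics/s{n}.png')[110:250,230:350];b=cv2.imread(f'pics/t{n}.png')[110:250,180:310]
cv2.imwrite(f'pics/c{n}.png',cv2.convertScaleAbs(cv2.resize(np.hstack([a,b]),None,fx=3.1,fy=3.1,interpolation=3),alpha=1.4))
E
python3 v2.py 15
```

```text
clk 29.9 tcp [0.6449 0.1478 0.008 ] F_tool [-1.23 -0.61 -1.19] j [-0.15  0.52 -0.39  0.5   0.58 -1.26]
scene 0.68 [0.6532 0.1781] 0.094
top 0.92 [0.66   0.1801] 0.071
bottle [0.6566 0.1791] tool y,z [0.17 2.31] tipgap -8.43
in bay frame -0.0051 -0.001
ahead 0.0334 lat -0.0012 tilt 34.3 gap 0.026077669386832567
```

View pics/c15.png

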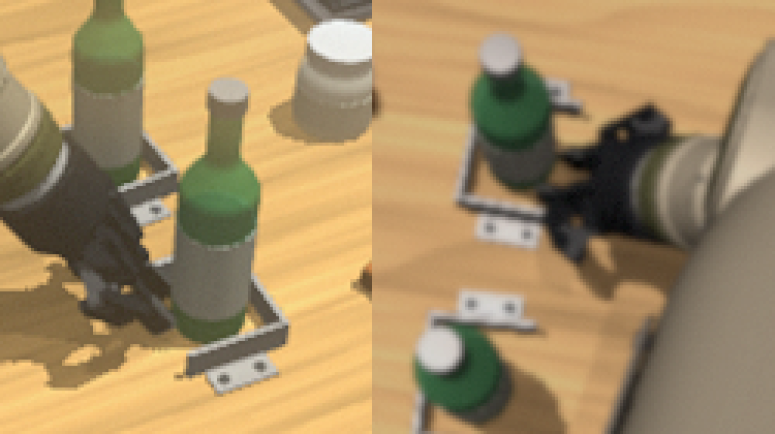

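servo_tool:
  moves:
    - [0.08,0.05,0.12,0,0.39]
    - [0.08,0.05,0.12,0,0.39]
    - [0.05,0.04,0.08,0,0.39]
    - [0.05,0.04,0.08,0,0.39]
    - [0,0,0,0,0.39]
    - [0,0,0,0,0.39]
    - [0,0,0,0,0.39]
    - [0,0,0,0,0.39]
    - [0,0,0,0,0.39]
    - [0,0,0,0,0.39]

```text
clock: 31.35
tcp_pos: [0.6453, 0.1524, 0.0081]
orientation: [0.738, -0.252, 0.394, 0.486]
wrist_force: [-0.2, -0.8, 0.3]
finger_gap: 0.0261
```

```bash

python3 chk.py 16 .6555 .182
```

```text
clk 31.35 tcp [0.6453 0.1524 0.0081] F_tool [-0.69 -0.18 -0.54] j [-0.14  0.52 -0.39  0.49  0.58 -1.25]
scene 0.86 [0.6549 0.181 ] 0.097
top 0.64 [0.6613 0.1847] 0.077
bottle [0.6581 0.1828] tool y,z [0.03 2.27] tipgap -8.57
in bay frame -0.0013 -0.0024
ahead 0.033 lat 0.0001 tilt 34.3 gap 0.0261327782011286
```

servo_tool:
  moves:
    - [0.05,0.03,0.08,0,0.39]
    - [0.05,0.03,0.08,0,0.39]
    - [0,0,0,0,0.39]
    - [0,0,0,0,0.39]
    - [0,0,0,0,0.39]
    - [0,0,0,0,0.39]
    - [0,0,0,0,0.39]
    - [0,0,0,0,0.39]
    - [0,0,0,0,0.39]
    - [0,0,0,0,0.39]

```text
clock: 32.8
tcp_pos: [0.6455, 0.1543, 0.0082]
orientation: [0.738, -0.252, 0.394, 0.486]
wrist_force: [-0.5, -0.6, -1.3]
finger_gap: 0.0262
```

```bash

python3 chk.py 17 .6555 .184; python3 v2.py 17
```

```text
clk 32.8 tcp [0.6455 0.1543 0.0082] F_tool [ 0.63  0.22 -1.4 ] j [-0.14  0.52 -0.39  0.49  0.58 -1.25]
scene 0.69 [0.6555 0.1837] 0.09
top 0.73 [0.6604 0.1868] 0.059
bottle [0.658  0.1852] tool y,z [0.09 2.29] tipgap -8.51
in bay frame 0.0011 -0.0022
ahead 0.0333 lat -0.0004 tilt 34.3 gap 0.026222300046746427
```

View pics/c17.png

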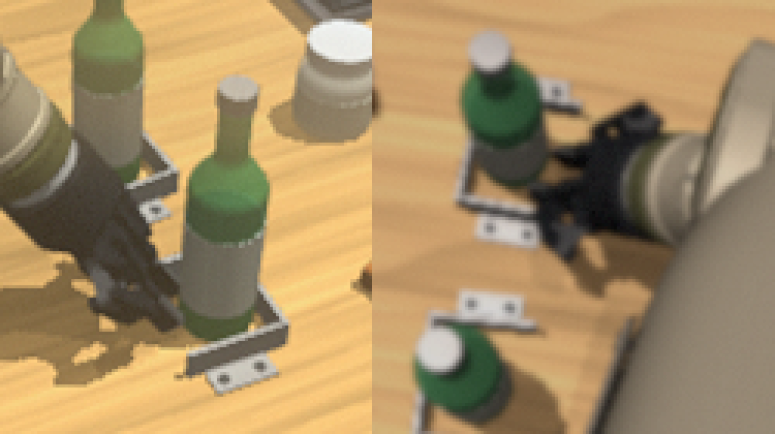

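servo_tool:
  moves:
    - [0.05,0.03,0.08,0,0.39]
    - [0.05,0.03,0.08,0,0.39]
    - [0.03,0.02,0.04,0,0.39]
    - [0,0,0,0,0.39]
    - [0,0,0,0,0.39]
    - [0,0,0,0,0.39]
    - [0,0,0,0,0.39]
    - [0,0,0,0,0.39]
    - [0,0,0,0,0.39]
    - [0,0,0,0,0.39]

```text
clock: 34.25
tcp_pos: [0.6458, 0.1565, 0.0082]
orientation: [0.738, -0.252, 0.394, 0.486]
wrist_force: [-0.4, -5.1, -1.2]
finger_gap: 0.0262
```

```bash

python3 chk.py 18 .6555 .186
```

```text
clk 34.25 tcp [0.6458 0.1565 0.0082] F_tool [-1.75 -1.66 -4.63] j [-0.14  0.52 -0.39  0.49  0.58 -1.24]
scene 0.61 [0.6537 0.1868] 0.089
top 0.65 [0.6606 0.1894] 0.07
bottle [0.6571 0.1881] tool y,z [0.22 2.31] tipgap -8.38
in bay frame 0.004 -0.0013
ahead 0.0335 lat -0.0018 tilt 34.2 gap 0.026164844358905714
```

servo_tool:
  moves:
    - [0.03,0.02,0.05,0,0.39]
    - [0,0,0,0,0.39]
    - [0,0,0,0,0.39]
    - [0,0,0,0,0.39]
    - [0,0,0,0,0.39]
    - [0,0,0,0,0.39]
    - [0,0,0,0,0.39]
    - [0,0,0,0,0.39]
    - [0,0,0,0,0.39]
    - [0,0,0,0,0.39]

```text
clock: 35.7
tcp_pos: [0.6459, 0.1566, 0.0081]
orientation: [0.738, -0.252, 0.395, 0.486]
wrist_force: [-0.8, -5.8, -0.9]
finger_gap: 0.0261
```

servo_tool:
  moves:
    - [-0.1,-0.07,-0.16,0,0.39]
    - [-0.16,-0.11,-0.23,0,0.39]
    - [-0.26,-0.18,-0.38,0,0.39]
    - [-0.5,-0.36,-0.77,0,0.39]
    - [-0.8,-0.54,-1.15,0,0.39]
    - [-1.5,-0.5,-1.1,0,0.39]
    - [-2,0,-0.8,0,0.39]
    - [-2,0,-0.5,0,0.39]
    - [-1,0,0,0,0.39]
    - [0,0,0,0,0.39]

```text
clock: 36.95
tcp_pos: [0.6275, 0.0678, 0.0489]
orientation: [0.739, -0.252, 0.394, 0.486]
wrist_force: [0.1, -0.5, -0.0]
finger_gap: 0.0264
```

```bash

python3 chk.py 19 .6555 .186; python3 v2.py 19
python3 - <<'E'
from fit import *
P=optics.read_camera('top')
for o in ['oil_bottle','twin_bottle','jar','cup','scraper']:
    print(o,[(round(r['conf'],2),np.round(onz(P,r['location']),3)[:2]) for r in models.pinpoint(o,P)])
E
```

```text
clk 36.95 tcp [0.6275 0.0678 0.0489] F_tool [-0.19 -0.29 -0.33] j [-0.3   0.46 -0.35  0.69  0.59 -1.43]
scene 0.92 [0.6545 0.1863] 0.085
top 0.95 [0.6605 0.1874] 0.058
bottle [0.6575 0.1869] tool y,z [1.97 7.24] tipgap -6.63
in bay frame 0.0027 -0.0018
ahead 0.1214 lat -0.0184 tilt 34.3 gap 0.02641859193085426
oil_bottle [(0.58, array([0.656, 0.184]))]
twin_bottle [(0.71, array([0.473, 0.173]))]
jar [(0.82, array([0.487, 0.398]))]
cup [(0.73, array([ 0.775, -0.185]))]
scraper [(0.83, array([0.691, 0.363]))]
```

View pics/c19.png

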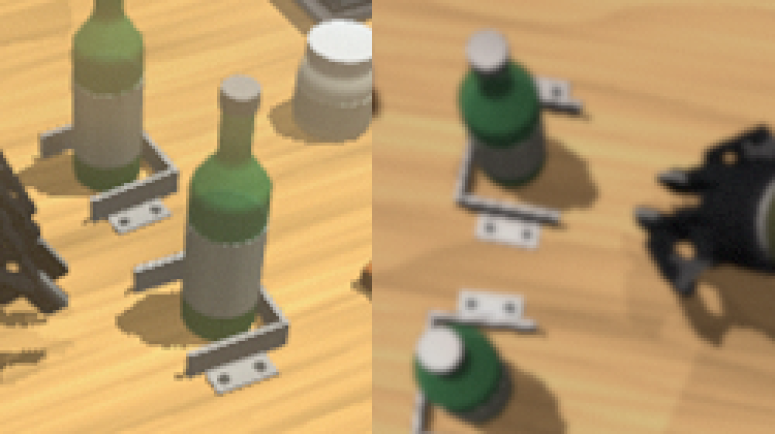

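View pics/s19.png

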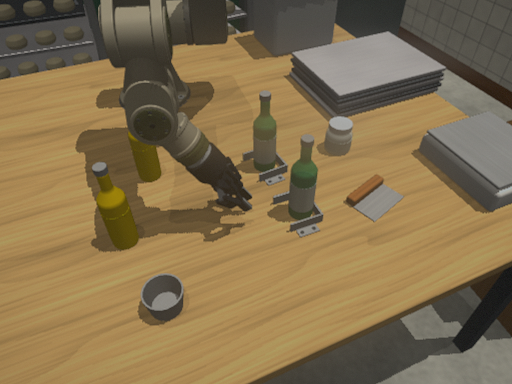

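```bash
python3 -c "
from h import *
print(env.get_state()['clock'],order.hand_in())"
```

```text
the job is handed in; nothing more can be done
37.45 None
```

The green oil bottle now stands upright in the empty bay against its back plate. I handed the job in at 37.5 s.

**How it was pushed:** With the tool upright, the gripper's finger linkage met the bottle before the fingertips could. It pressed with about 2.7 N, at what I estimate was 40 mm or more above the bench. The bottle did not move measurably, and I backed off at once.

The moves offer no tilt. I reached past the arm's limit in free space until the tool leaned about 35°. I then pushed with both fingertips about 15 mm above the bench, by my estimate, along a bent path and straight in through the mouth.

**Last checks:**
- **At the plate:** the push force rose to a steady 5–6 N, and the tool stopped advancing when told to go further.
- **After backing off:** the camera fit puts the bottle 2.7 mm past home along the bay and 1.8 mm off its centre line. The true limit is 1 mm past home, so part of that is camera error. The two cameras still disagree by about 6 mm sideways.
- **Clearance:** the fingers are about 9 cm from the bottle and the wrist force reads near zero.
- **Other objects:** the twin bottle, jar, cup and scraper measure within 10 mm of their first readings, which is about the networks' scatter. Both yellow bottles are still standing where they were in the picture.

**Possible problem:** while I leaned the tool, joint 3 read 1.264 against its stated 1.26 limit. That may be rounding or sensor noise, but I could not confirm it.

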